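# Turn a stone sample face up onto the display board

## Task

A square stone sample lies finish side down in front of the wooden display board. Nudging with the fingertips only - no pinching it and no lifting it clear - push it up against the board's front edge so that it tips up on that edge and topples over onto the board, green finish side up, in the empty place between the two samples shown there; then push it fully home, square against the dark back rail, and let go of it. Leave the two neighbouring samples and everything else on the table where they are.

Things in the scene. Friction and masses are not known exactly. Their poses are not given: they have to be found in the camera images.
- board: Display board fixed to the table: a light wooden slab 15 mm thick, 140 mm deep and 400 mm wide. Origin at the middle of its front edge, at table level; +x points in from the front edge to the rail, +y along the front edge, +z up. Vertical front face at x = 0, top at z = 15 mm. A dark rail across the full width stands 10 mm above the slab, its front face at x = 125 mm.
- sample_center (a point): Centre of the loose stone sample: a rigid green slab 100 x 100 x 12 mm, about 0.3 kg, at first flat on the table, bare green finish down, up to about 15 degrees askew to the board. Its back, up at first, has a thin off-white sheet and a yellow sticker. Axes turn with it: z out of its back (up at first, down once turned over), x from the middle to the edge at first nearest the board.
- sample_lead (a point): Middle of the sample's edge at first nearest the board (50 mm from its centre along its x, half-way through the thickness); same axes. This edge and the tail edge are fully rounded (6 mm radius) and roll against an upright face; the sides are square-cut. Pressed at the tail with 10 to 15 N against the board by a fingertip that moves up and forward, the slab turns about this edge.
- sample_tail (a point): Middle of the opposite edge, at first nearest the robot (50 mm from the centre along -x, half-way through the thickness). Turned over and home, this edge lies against the rail.
- left_sample: Neighbour: loose sample 100 x 100 x 12 mm with a white marble finish, lying on the board about 137 mm to one side (board y) of its middle, with its finish up. Origin at the centre of its underside. Must stay.
- right_sample: Neighbour: the same size, blue finish, about 137 mm to the other side of the board's middle. Origin at the centre of its underside. Must stay. The empty place between the neighbours is about 170 mm wide. (Left and right may be swapped.)
- knob: Bystander: brass cabinet knob, 32 mm across, 30 mm tall, standing beside the work on the table. Origin at the centre of its underside.
- pull: Bystander: dark bar pull, 130 mm long, 36 mm tall, 12 mm wide, standing on its two feet beside the work. Origin midway between its feet at table level, bar along its x.
- mug: Bystander: blue mug, 80 mm across, 92 mm tall, at the right of the table. Origin at the centre of its underside.
- chips: Bystander: pile of colour chips, 62 x 96 x 40 mm, at the left of the table. Origin at the centre of its underside.
- jar: Bystander: grey jar with a white cap, 64 mm across, 75 mm tall, at the left of the table. Origin at the centre of its underside.
Things that resemble listed ones, but are neither listed nor needed, are in the scene too. Leave any red or turquoise look-alike of the part that bears sample_center alone.

How it is judged:
By the outcome, as a careful person would: the job done as asked, in the order asked, and still so for the second after the job is handed in, with the robot touching nothing.
It also fails if it takes over 72 s, if anything falls off the work surface, if the arm or the gripper's body presses on something with over 40 N, if the wrist force passes 120 N, or if a joint passes its speed limit or range.

## Robot

A 6-joint arm with a two-finger parallel gripper is mounted at the origin on the work surface. World frame = base frame: x ahead of the robot, y to its left, z up, the work surface at z = 0. Lengths are in mm, angles in rad, forces in N, time in s.
With the tool pointing down it reaches from about 350 to 975 mm from the base axis. Payload 7.1 kg.
Tool frame: the origin (TCP) lies between the finger pads; the fingertips stand 17 mm ahead of it and the grasp point (between the pads) lies 2 mm behind it (tip_reach is the y of the fingertips in the tool frame, in mm); y points along the fingers, x is the direction in which the jaws open and shut, and the axes are right-handed (so a half turn about y gives the same grasp; the last joint's range is limited). The gripper opens to 88 mm and grips with 3 to 60 N. Pads are 20 mm wide; open, the fingers measure 115 mm over their backs; the gripper's body (75 mm by 178 mm) begins 61 mm behind the grasp point.
Start: joints at [1.225, 0.423, 1.63, -0, 1.089, -0.019], TCP at [200.602, 591.915, 239.675] pointing down, gripper open.
Joint ranges: [-3, 3], [-0.9, 2.11], [0.09, 2.58], [-1.31, 4.45], [0.11, 2.69], [-2.54, 2.54]. Speed limits (rad/s): [2.39, 2.39, 3.01, 3.14, 3.14, 3.14].

## Interface

Orientations are given as a rotation vector (axis times angle).
In Python, from workcell import get_obs, get_image, camera_model, close_job, silhouettes, tip_of, tip_reach gives the robot as it stands. The module is installed in compiled form; this text tells all that it offers.
- The arm moves only by the tool arm_command, never from a script. Its argument "targets" is a list of rows, each a list of 4 numbers: the shift along the tool's x, y, z in mm, then the turn about the tool's y in rad. A call has 1 to 20 rows; each row shifts and turns the commanded pose from where the row before left it, along the tool's axes as they then stand; what a row does not reach is not made up. A row lasts 1/12 s, in which the tool goes at most 41.7 mm and 7.16 degrees, less where a joint would pass 70% of its speed; a pose out of reach is approached as far as the arm can. A call is refused whole if a number of a shift passes 41.7 or a number of a turn 0.125, either way. A call with a gripper value outside its range is refused whole. "gripper" is the opening in per cent of the stroke, from 0 (shut) to 100 (fully open), set as the call begins (left out, the last holds). The fingers move at their own pace and stop on an object; the grip force is fixed at half the most. Time passes only in rows, so rows that do not move let the fingers close. It gives the time, the measured TCP pose, the force and the opening at its end, in the units of the state.
- get_obs(): the state, without advancing time (a new reading comes with each control period).
- get_image(name): name is "scene" or "side" or "wrist"; returns the picture (384x512x3 uint8, blue, green, red); there is no depth.
- camera_model(name): a dict with "mtx" (3x3 intrinsics, pixels), "position" and "orientation" of the camera in the world. Camera axes: x right, y up, looking along -z (the intrinsics and any distortion apply to the point x, -y, -z); pixel columns grow to the right and rows downward; lengths in mm; the calibration is good to about 2 mm. The wrist camera is an equidistant fisheye: a pixel r from the principal point sees the ray r / f radians off the axis. A picture is of the moment at which its call begins: read the wrist's pose just before it. camera_model takes no time and is no camera call; for the wrist camera it gives the pose at the moment of the call.
- close_job(): hands the job in, once; it reports no verdict.
Trained networks look in the newest picture that a camera, given by its name, has taken for a name from the list of things; names that differ only in an ending like _2 or _b are one class to them, and where a whole thing is asked for, a point or a joint stands for the part that bears it (a point fixed in the world has none). Each returns a list of dicts, best first, with "conf" (0 to 1); they miss things now and then, are a little off and sometimes report something else, mostly with a low value. They report only what shows in the picture. A call takes as long as a camera call. They do not tell look-alikes from the thing itself.
- silhouettes(camera, thing): "pixels" (384x512 bool, what is visible of it) and "at" ([column, row] in pixels, amid what is visible of it).
- tip_of(camera, thing): "at" ([column, row] in pixels: a listed point, or the origin of a listed thing).
The state is a dict: "t": time; "qpos": joint angles; "qvel": joint speeds; "joint_torque": joint torques, N m; "ee_pos": TCP position; "orientation": TCP orientation; "ft_force": force on the tool from outside, world axes, zero at the start; "moment": the same for the moment, N m; "width": finger opening in mm.
Only numpy, scipy, OpenCV 4.12 (cv2) and the standard library are available. Lean on these libraries where they do the work, as an engineer would, in place of code of your own. Each camera call takes 0.05 s, during which the arm holds its last target. There are 200 camera calls.

## Working session

There is one attempt and no reset: what is moved stays moved. The work goes in short steps, Python scripts to look and compute and a tool call to move; the robot and the scene stay as the last step left them, time stands still between calls to the robot, and variables do not carry over. Pictures are saved under pics/ and viewed, about 8 in all and at most 12, crops included, and the job is handed in when it is done.

Besides the shell and the picture viewer there is one more tool, called after ">>>" in YAML: its name, and indented under it one key for each argument. arm_command: Moves the arm, as the interface text tells. Its arguments: {"type":"object","properties":{"targets":{"type":"array","items":{"type":"array","items":{"type":"number"}}},"gripper":{"type":"number"}},"required":["targets"]}

```bash
mkdir -p pics; ls
cat > h.py <<'E'
import numpy as np, cv2
from scipy.spatial.transform import Rotation as R
from workcell import *
def rot(o):
    o=np.array(o,float)
    if o.shape==(3,3): return o
    return (R.from_quat(o) if o.size==4 else R.from_rotvec(o)).as_matrix()
def pix2plane(cm,uv,z):
    K=np.array(cm['mtx'],float); d=np.linalg.inv(K)@np.array([uv[0],uv[1],1.])
    if cm.get('fish'):
        r=np.hypot(d[0],d[1]); d=np.array([d[0]/r*np.sin(r),d[1]/r*np.sin(r),np.cos(r)])
    w=rot(cm['orientation'])@np.array([d[0],-d[1],-d[2]]); p=np.array(cm['position'],float)
    return p+w*(z-p[2])/w[2]
def proj(cm,P):
    K=np.array(cm['mtx'],float); c=rot(cm['orientation']).T@(np.array(P,float)-np.array(cm['position']))
    c=np.array([c[0],-c[1],-c[2]])
    if cm.get('fish'):
        r=np.hypot(c[0],c[1]); t=np.arctan2(r,c[2]); q=np.array([c[0]/r*t,c[1]/r*t,1])
    else: q=c/c[2]
    return (K@q)[:2]
E
python3 - <<'E'
from h import *
o=get_obs(); print({k:np.round(v,3) for k,v in o.items()}, tip_reach)
for n in ['scene','side','wrist']:
    print(n,camera_model(n)); 
ims=[get_image(n) for n in ['scene','side']]
cv2.imwrite('pics/a.png',cv2.resize(ims[0],(800,600)));cv2.imwrite('pics/b.png',cv2.resize(ims[1],(800,600)))
for cam in ['scene','side']:
    for n in ['board','sample_center','sample_lead','sample_tail','left_sample','right_sample','knob','pull']:
        print(cam,n,[(np.round(d['at'],1).tolist(),round(d['conf'],2),np.round(pix2plane(camera_model(cam),d['at'],6 if 'sample_' in n else 15 if '_s' in n else 0)[:2]).tolist()) for d in tip_of(cam,n)][:5])
E
```

```text
pics
{'t': np.float64(0.0), 'qpos': array([ 1.225,  0.424,  1.631, -0.   ,  1.089, -0.019]), 'qvel': array([-0.001,  0.   , -0.003, -0.001, -0.   ,  0.001]), 'joint_torque': array([ 1.0000e-03, -5.4465e+01, -2.7367e+01,  6.4000e-02,  2.3000e-02,
       -0.0000e+00]), 'ee_pos': array([200.428, 591.43 , 238.913]), 'orientation': array([-1.347, -0.964,  0.966]), 'ft_force': array([-0.034, -0.226,  0.183]), 'moment': array([ 0.016, -0.056, -0.007]), 'width': np.float64(87.812)} 17.0
scene {'mtx': array([[358.11919035,   0.        , 254.56975574],
       [  0.        , 358.11919035, 189.15557988],
       [  0.        ,   0.        ,   1.        ]]), 'position': array([1317.78776891, -135.99454027,  602.11551713]), 'orientation': array([0.83684609, 0.70982299, 1.292723  ])}
side {'mtx': array([[357.2148545 ,   0.        , 257.31226037],
       [  0.        , 357.2148545 , 189.17576919],
       [  0.        ,   0.        ,   1.        ]]), 'position': array([ -23.97081749, -737.05529199,  824.0093286 ]), 'orientation': array([ 0.83540424, -0.24740663, -0.53671443])}
wrist {'mtx': array([[29
[... 1343 characters left out ...]
.0])]
side sample_lead [([267.6, 182.7], 0.88, [543.0, 71.0]), ([204.7, 168.3], 0.88, [391.0, 269.0]), ([237.2, 246.5], 0.57, [301.0, -125.0]), ([157.8, 175.5], 0.55, [227.0, 323.0])]
side sample_tail [([150.5, 191.8], 0.92, [172.0, 250.0]), ([204.5, 189.2], 0.87, [336.0, 161.0]), ([247.0, 225.2], 0.6, [371.0, -68.0]), ([243.1, 192.1], 0.55, [442.0, 74.0]), ([202.2, 149.4], 0.15, [439.0, 387.0])]
side left_sample [([272.9, 152.7], 0.91, [658.0, 204.0])]
side right_sample [([275.5, 221.3], 0.69, [451.0, -109.0]), ([311.4, 199.5], 0.62, [611.0, -91.0])]
side knob [([234.7, 164.3], 0.51, [502.0, 237.0]), ([351.8, 292.2], 0.49, [480.0, -420.0])]
side pull [([277.2, 221.0], 0.69, [465.0, -99.0])]
```

View pics/a.png

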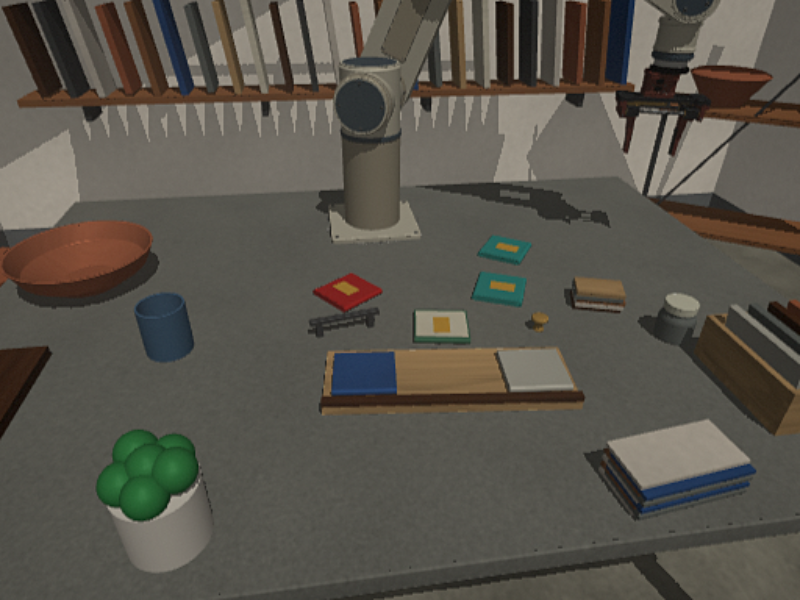

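View pics/b.png

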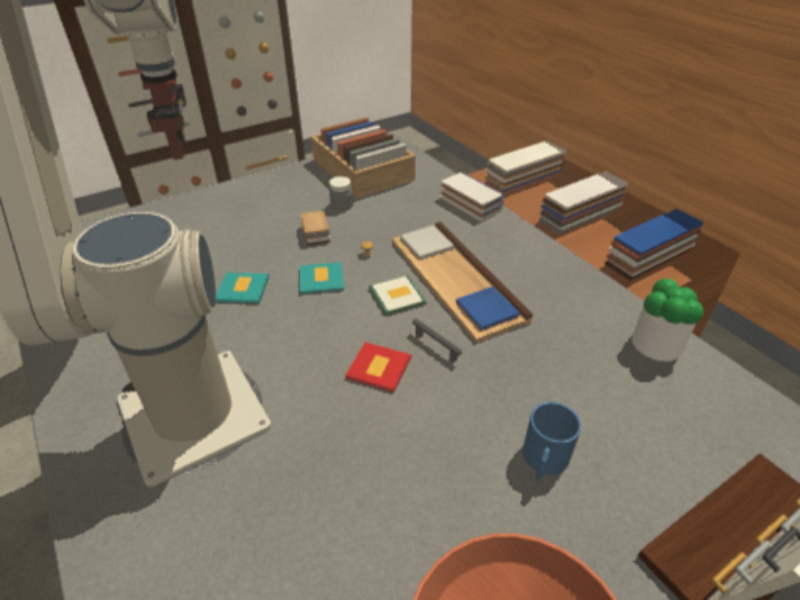

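Candidates in the scene picture (native pixels): red (222,187), turquoise (317,184) and (325,160), and the off-white, green-rimmed slab with a yellow sticker (282,208). The last one lies in front of the board between knob and pull, so it fits the description. Next I'll work out the tool axes and move the wrist camera over it.

Run:
```python
from h import *
o=get_obs(); T=rot(o['orientation']); print('tool axes cols\n',T.round(3))
c=camera_model('wrist'); C=rot(c['orientation']); print('cam look',(-C[:,2]).round(3),'cam pos in tool',(T.T@(np.array(c['position'])-o['ee_pos'])).round(1))
tgt=np.array([450,90,240.]);print('shift in tool', (T.T@(tgt-o['ee_pos'])).round(1))
psi=-8*np.pi/180
for s in (1,-1):
    x=s*np.array([-np.sin(psi),np.cos(psi),0]); print(s,'turn about tool y', np.arctan2(np.dot(T[:,2],-x)*1 if 0 else -np.dot(T[:,2],x),np.dot(T[:,0],x)))
```

```text
tool axes cols
 [[ 0.321 -0.    -0.947]
 [ 0.947 -0.     0.321]
 [-0.    -1.    -0.   ]]
cam look [ 0.276 -0.093 -0.957] cam pos in tool [   0.3 -146.3   80.3]
shift in tool [-3.953e+02 -3.000e-01 -3.973e+02]
1 turn about tool y -0.18716011906492375
-1 turn about tool y 2.9544325345248694
```

>>> arm_command:
  targets:
    - [-26,0,-26,0]
    - [-26,0,-26,0]
    - [-26,0,-26,0]
    - [-26,0,-26,0]
    - [-26,0,-26,0]
    - [-26,0,-26,0]
    - [-26,0,-26,0]
    - [-26,0,-26,0]
    - [-26,0,-26,0]
    - [-26,0,-26,0]
    - [-26,0,-26,0]
    - [-26,0,-26,0]
    - [-26,0,-26,0]
    - [-26,0,-26,0]
    - [-26,0,-26,0]
    - [0,0,0,-0.09]
    - [0,0,0,-0.09]
    - [0,0,0,0]
  gripper: 40

```text
t: 2.4
ee_pos: [445.1, 96.5, 239.8]
orientation: [-1.275, -1.101, 1.101]
ft_force: [-0.0, 0.2, -1.3]
width: 35.5
```

```bash
sed -i 's/^from workcell.*/&\ndef wcam():\n    c=dict(camera_model("wrist")); c["fish"]=True; return c/' h.py
cat > meas.py <<'E'
from h import *
import sys
def show(names,zs,fn=None):
    o=get_obs(); cm=wcam(); im=get_image('wrist'); 
    print('tcp',o['ee_pos'].round(1),'F',o['ft_force'].round(1),'t',round(float(o['t']),2),'w',round(float(o['width']),1)); T=rot(o['orientation']); print('toolx',T[:,0].round(3))
    for n,z in zip(names,zs):
        print(n,[(np.round(d['at'],1).tolist(),round(d['conf'],2),np.round(pix2plane(cm,d['at'],z)[:2],1).tolist()) for d in tip_of('wrist',n)][:3])
        for d in silhouettes('wrist',n)[:3]:
            m=d['pixels'].astype(np.uint8); cs,_=cv2.findContours(m,0,2); c=max(cs,key=cv2.contourArea)
            zz={'board':15,'left_sample':27,'right_sample':27}.get(n,z if n!='sample_center' else z+6)
            P=np.array([pix2plane(cm,p[0],zz)[:2] for p in c],np.float32); r=cv2.minAreaRect(P)
            print('   sil',round(d['conf'],2),np.round(d['at']),'rect',np.round(r[0],1),np.round(r[1],1),round(r[2],1))
    if fn: cv2.imwrite('pics/'+fn,im)
    return im,cm
if __name__=='__main__':
    show(['sample_center','sample_lead','sample_tail','board','left_sample','right_sample','knob','pull'],[6,6,6,0,15,15,0,0],'w1.png')
E
python3 meas.py
```

```text
tcp [445.1  96.5 239.8] F [-0.   0.2 -1.3] t 2.4 w 35.5
toolx [0.145 0.989 0.   ]
sample_center [([109.9, 112.8], 0.89, [344.2, -86.0]), ([239.5, 195.6], 0.84, [486.9, 72.5]), ([343.8, 95.0], 0.7, [371.3, 226.7])]
   sil 0.97 [341.  96.] rect [370.5 222.3] [100.3 102.2] 65.2
   sil 0.97 [375.   5.] rect [257.2 287. ] [28.1 61.4] 1.5
   sil 0.76 [106. 110.] rect [341.3 -86.2] [100.7 103.4] 35.9
sample_lead [([244.1, 226.6], 0.72, [532.9, 71.6]), ([89.2, 88.3], 0.63, [302.4, -112.5]), ([374.4, 107.2], 0.56, [390.9, 268.6])]
   sil 0.98 [340.  95.] rect [370.7 224.1] [102.3 103.6] 65.5
   sil 0.93 [240. 191.] rect [486.9  74.2] [101.2  99.9] 81.1
   sil 0.9 [380.   8.] rect [255.4 290.7] [28.6 67.4] 1.6
sample_tail [([307.2, 81.2], 0.83, [349.0, 180.4]), ([240.8, 160.4], 0.8, [439.5, 81.8]), ([132.1, 132.2], 0.77, [377.4, -58.0])]
   sil 0.87 [340.  93.] rect [370.8 224.4] [102.1 102.3] 65.6
   sil 0.74 [377.   5.] rect [256.2 289.8] [30.  62.7] 1.5
   sil 0.69 [243. 193.] rect [486.9  74.2] [101.3  99.9] 81.1
board [([238.7, 246.6], 0.64, [566.3, 58.2])]
   sil 0.65 [252. 261.] rect [600.6  74.2] [107.2  78.1] 81.7
   sil 0.18 [116. 205.] rect [ 471.6 -112.3] [ 17.5 142.8] 11.2
left_sample []
   sil 0.65 [362. 257.] rect [602.3 232.3] [25.8  6.8] 78.1
right_sample []
knob [([367.3, 192.8], 0.91, [511.5, 253.0])]
   sil 0.59 [373. 197.] rect [521.9 262. ] [37.8 32.1] 80.6
pull [([122.0, 197.1], 0.71, [466.7, -100.2])]
   sil 0.92 [120. 204.] rect [ 475.6 -120.5] [ 19.1 148.2] 11.4
```

View pics/w1.png

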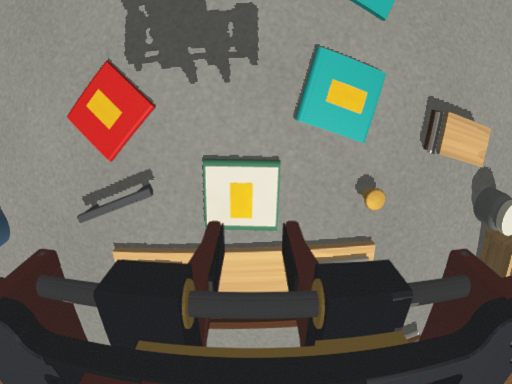

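The loose sample, off-white with a yellow sticker and green rim, is at (240,193), in front of the board edge at row ~247. Red is at (111,110), turquoise at (341,95). Now I'll fit the board's front edge.

Run:
```python
from h import *
im=cv2.imread('pics/w1.png'); cm=wcam(); hsv=cv2.cvtColor(im,cv2.COLOR_BGR2HSV)
pts=[]
for u in list(range(118,185,3))+list(range(235,276,4))+list(range(320,372,3)):
    col=hsv[225:275,u].astype(int); k=np.where((col[:,1]>60)&(col[:,0]>8)&(col[:,0]<28)&(col[:,2]>90))[0]
    if len(k): pts.append((u,225+k[0]-.5))
P=np.array([pix2plane(cm,p,0)[:2] for p in pts]); 
vx,vy,x0,y0=cv2.fitLine(P.astype(np.float32),cv2.DIST_HUBER,0,.01,.01).ravel()
if vy<0: vx,vy=-vx,-vy
d=np.array([vx,vy]); n=np.array([vy,-vx]); res=(P-[x0,y0])@n
print('yaw',np.degrees(np.arctan2(-vx,vy)),'resid',res.round(1)); 
m=hsv[:, :,1]; row=[(u) for u in range(100,400) if any((hsv[244:254,u,1]>60)&(hsv[244:254,u,0]>8)&(hsv[244:254,u,0]<28)&(hsv[244:254,u,2]>80))]
print(row[0],row[-1]); E=[pix2plane(cm,(u,249 if u<200 else 246),0)[:2] for u in (row[0],row[-1])]; s=[(e-[x0,y0])@d for e in E]
O=np.array([x0,y0])+d*np.mean(s); print('width',s[1]-s[0],'origin',O.round(1))
# sample sheet outline
S=np.array([486.9,74.2]); print('sample in board', ((S-O)@n).round(1),((S-O)@d).round(1)); 
o=get_obs(); t=o['ee_pos'][:2]; print('tcp in board',(t-O)@n,(t-O)@d, 'tool x yaw',np.degrees(np.arctan2(-rot(o['orientation'])[0,0],rot(o['orientation'])[1,0])))
```

```text
yaw -6.4440346 resid [-0.4 -0.5  1.1  1.   0.8  0.7  0.6  0.5  0.4  0.3  0.2  0.1  0.  -0.1
 -0.1 -0.2 -0.2 -0.3 -0.3 -0.3 -0.3 -0.3 -0.3  0.6  0.7  0.9 -0.6 -0.4
 -0.2  0.   0.2  0.5  0.7 -0.7 -0.4 -0.1  0.3  0.6  0.9 -0.5 -0.1  0.2
  0.6 -0.8 -0.4 -0.   0.3 -1.  -0.6 -0.2  0.2  0.7]
112 375
width 415.28733320699143 origin [566.9  61.6]
sample in board -80.9 3.6
tcp in board -125.3781164927226 21.860878607502915 tool x yaw -8.412860255493637
```

>>> arm_command:
  targets:
    - [0,0,0,-0.035]
    - [-9,0,18,0]
    - [-9,0,18,0]
    - [0,30,0,0]
    - [0,30,0,0]
    - [0,30,0,0]
    - [0,30,0,0]
    - [0,30,0,0]
    - [0,30,0,0]
    - [0,20,0,0]
    - [0,5,0,0]
    - [0,5,0,0]
    - [0,5,0,0]
    - [0,3,0,0]
    - [0,1,0,0]
    - [0,0,0,0]
    - [0,0,0,0]

```text
t: 4.67
ee_pos: [407.5, 83.6, 21.3]
orientation: [-1.261, -1.127, 1.126]
ft_force: [0.3, -0.3, -0.5]
width: 35.3
```

>>> arm_command:
  targets:
    - [0,2.5,0,0]
    - [0,0,-4,0]
    - [0,0,-4,0]
    - [0,0,-3,0]
    - [0,0,-3,0]
    - [0,0,-3,0]
    - [0,0,-3,0]
    - [0,0,-3,0]
    - [0,0,-3,0]
    - [0,0,-3,0]
    - [0,0,-3,0]
    - [0,0,-2,0]
    - [0,0,0,0]

```text
t: 5.75
ee_pos: [442.0, 79.8, 18.2]
orientation: [-1.261, -1.128, 1.125]
ft_force: [-0.1, 0.1, 1.0]
width: 34.7
```

Run:
```python
from meas import *
show(['sample_lead'],[6])
cv2.imwrite('pics/s2.png',cv2.resize(get_image('side')[140:260,190:350],(800,600),interpolation=cv2.INTER_CUBIC))
```

```text
tcp [442.   79.8  18.2] F [-0.1  0.1  1. ] t 5.75 w 34.7
toolx [0.112 0.994 0.   ]
sample_lead [([509.3, 140.4], 0.68, [394.6, 270.1])]
   sil 0.81 [452. 109.] rect [370.1 226.5] [105.4 105.7] 65.2
   sil 0.73 [ 22. 118.] rect [349.8 -57.9] [ 77.7 142.1] 75.7
   sil 0.7 [255. 316.] rect [518.7  71.4] [69.8 30.6] 83.7
```

View pics/s2.png

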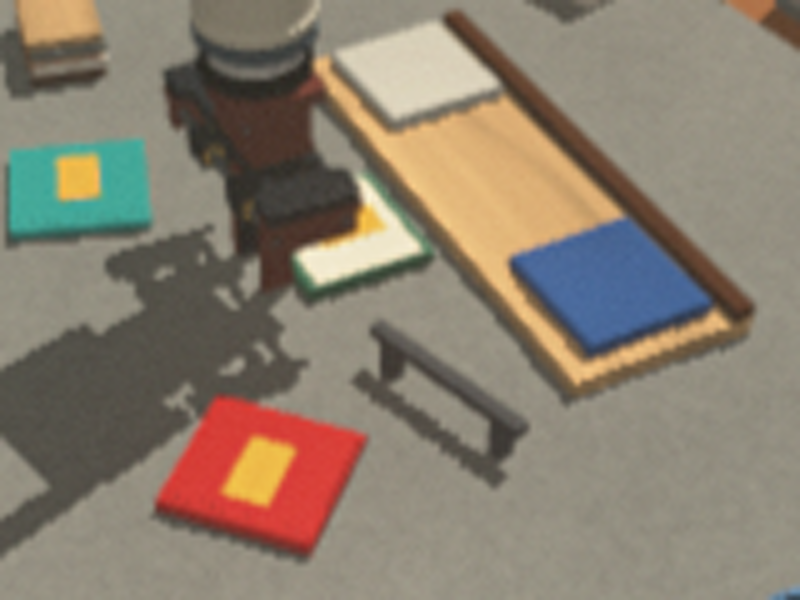

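The side picture (4 viewed) shows both fingertips behind the tail edge and the lead edge just short of the board. I'll keep pushing gently.

>>> arm_command:
  targets:
    - [0,0,-2,0]
    - [0,0,-2,0]
    - [0,0,-2,0]
    - [0,0,-2,0]
    - [0,0,-2,0]
    - [0,0,-1,0]
    - [0,0,-1,0]
    - [0,0,0,0]

```text
t: 6.62
ee_pos: [453.2, 78.4, 18.1]
orientation: [-1.26, -1.127, 1.126]
ft_force: [-1.7, 0.0, -1.1]
width: 34.9
```

>>> arm_command:
  targets:
    - [0,0,-1,0]
    - [0,0,-1,0]
    - [0,0,-1,0]
    - [0,0,0,0]

```text
t: 6.95
ee_pos: [456.2, 78.1, 18.2]
orientation: [-1.26, -1.127, 1.126]
ft_force: [-1.7, -0.1, -0.9]
width: 35.5
```

>>> arm_command:
  targets:
    - [0,0,-1,0]
    - [0,0,-1,0]
    - [0,0,0,0]

```text
t: 7.2
ee_pos: [456.5, 77.9, 18.1]
orientation: [-1.258, -1.125, 1.128]
ft_force: [-5.7, 3.3, 3.9]
width: 35.1
```

>>> arm_command:
  targets:
    - [0,0,-1,0]
    - [0,0,-1,0]
    - [0,0,0,0]
    - [0,0,0,0]

```text
t: 7.53
ee_pos: [456.7, 77.7, 18.0]
orientation: [-1.256, -1.122, 1.13]
ft_force: [-9.9, 4.7, 6.6]
width: 35.3
```

Run:
```python
from h import *
o=get_obs();T=rot(o['orientation']);print(T.round(3),o['moment'].round(2),o['ee_pos'].round(2),o['ft_force'].round(1),o['width'])
```

```text
[[ 0.112 -0.006 -0.994]
 [ 0.994 -0.     0.112]
 [-0.001 -1.     0.006]] [0.78 1.63 0.07] [456.65  77.67  17.99] [-9.9  4.7  6.6] 35.29911627253784
```

>>> arm_command:
  targets:
    - [0,-1.5,-0.3,0]
    - [0,-1.5,-0.3,0]
    - [0,0,0,0]

```text
t: 7.78
ee_pos: [456.7, 77.5, 20.5]
orientation: [-1.256, -1.121, 1.131]
ft_force: [-8.6, 2.6, -0.8]
width: 34.8
```

>>> arm_command:
  targets:
    - [0,0,-0.7,0]
    - [0,-2,-0.7,0]
    - [0,-2,-0.2,0]
    - [0,-2,-0.2,0]
    - [0,0,0,0]

```text
t: 8.2
ee_pos: [457.0, 77.3, 26.3]
orientation: [-1.254, -1.119, 1.132]
ft_force: [-12.9, 6.2, -0.7]
width: 35.3
```

Run:
```python
from h import *
a=cv2.resize(get_image('side')[150:230,215:315],(500,400),interpolation=cv2.INTER_CUBIC)
b=cv2.resize(get_image('wrist')[230:350,180:330],(300,400),interpolation=cv2.INTER_CUBIC)
cv2.imwrite('pics/s3.png',np.hstack([a,b[:, :300]]))
```

```text
(no output)
```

View pics/s3.png

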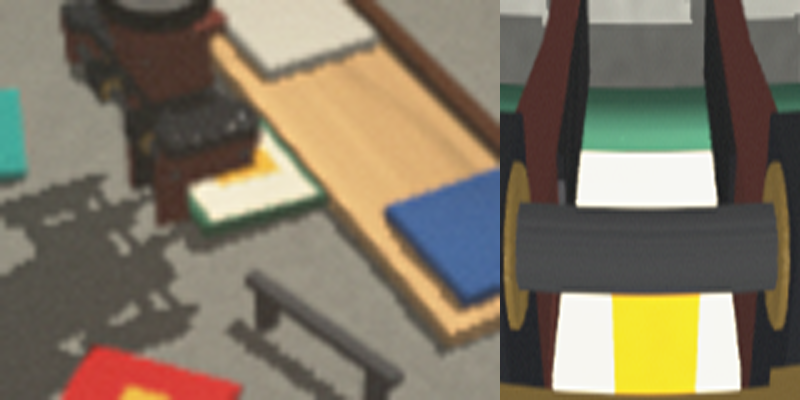

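Picture 5: the tail is lifted off the table with a shadow gap under it, and the fingers are still behind the rounded tail. I'll continue along the arc and relieve the side load slightly.

>>> arm_command:
  targets:
    - [0.2,-2.5,-0.2,0]
    - [0.2,-2.5,-0.3,0]
    - [0.2,-2.5,-0.35,0]
    - [0.2,-2.5,-0.4,0]
    - [0,0,0,0]

```text
t: 8.72
ee_pos: [458.2, 77.5, 36.3]
orientation: [-1.254, -1.118, 1.133]
ft_force: [-12.1, 0.8, -0.1]
width: 34.7
```

>>> arm_command:
  targets:
    - [0,-2.5,-0.45,0]
    - [0,-2.5,-0.5,0]
    - [0,-2.5,-0.6,0]
    - [0,-2.5,-0.7,0]
    - [0,-2.5,-0.8,0]
    - [0,0,0,0]

```text
t: 9.22
ee_pos: [461.0, 77.2, 48.8]
orientation: [-1.253, -1.118, 1.133]
ft_force: [-13.7, 1.5, 2.7]
width: 35.1
```

>>> arm_command:
  targets:
    - [0,-2.4,-0.65,0]
    - [0,-2.4,-0.75,0]
    - [0,-2.4,-0.85,0]
    - [0,-2.3,-0.95,0]
    - [0,-2.3,-1.0,0]
    - [0,-2.3,-1.1,0]
    - [0,-2.3,-1.2,0]
    - [0,0,0,0]

```text
t: 9.88
ee_pos: [467.1, 76.5, 65.2]
orientation: [-1.253, -1.117, 1.133]
ft_force: [-15.6, 2.2, 5.1]
width: 34.9
```

Run:
```python
from h import *
a=cv2.resize(get_image('side')[140:220,215:315],(500,400),interpolation=cv2.INTER_CUBIC)
b=cv2.resize(get_image('wrist')[230:350,180:330],(300,400),interpolation=cv2.INTER_CUBIC)
cv2.imwrite('pics/s4.png',np.hstack([a,b[:, :300]]))
```

```text
(no output)
```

View pics/s4.png

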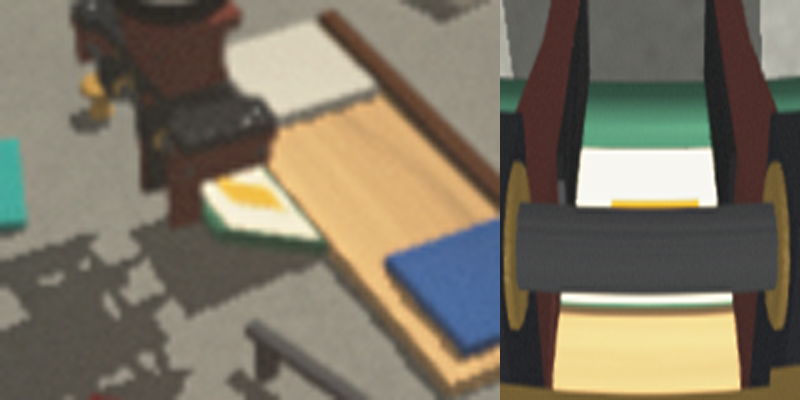

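Picture 6: the slab is tipped about 30° on the board edge and is straight between the fingers. Continuing.

>>> arm_command:
  targets:
    - [0,-2,-0.8,0]
    - [0,-2,-1.1,0]
    - [0,-2,-1.2,0]
    - [0,-1.9,-1.25,0]
    - [0,-1.9,-1.3,0]
    - [0,-1.9,-1.35,0]
    - [0,-1.9,-1.4,0]
    - [0,-1.9,-1.45,0]
    - [0,0,0,0]

```text
t: 10.73
ee_pos: [478.3, 75.5, 81.2]
orientation: [-1.254, -1.119, 1.132]
ft_force: [-13.9, 0.4, 9.3]
width: 34.7
```

>>> arm_command:
  targets:
    - [0,-2.7,-1.3,0]
    - [0,-2.5,-1.6,0]
    - [0,-2.3,-1.7,0]
    - [0,-2.2,-1.8,0]
    - [0,-2.1,-1.9,0]
    - [0,0,0,0]

```text
t: 11.23
ee_pos: [490.3, 74.6, 93.7]
orientation: [-1.259, -1.125, 1.128]
ft_force: [-5.9, -1.8, 4.0]
width: 35.3
```

>>> arm_command:
  targets:
    - [0,-2.2,-2.3,0]
    - [0,-2.1,-2.4,0]
    - [0,-2,-2.5,0]
    - [0,-1.8,-2.5,0]
    - [0,-1.7,-2.6,0]
    - [0,-1.6,-2.6,0]
    - [0,-1.5,-2.6,0]
    - [0,-1.4,-2.6,0]
    - [0,0,0,0]

```text
t: 11.98
ee_pos: [512.1, 72.7, 108.0]
orientation: [-1.261, -1.128, 1.125]
ft_force: [-0.5, -0.6, 1.2]
width: 35.2
```

Run:
```python
from h import *
a=cv2.resize(get_image('side')[130:210,215:315],(500,400),interpolation=cv2.INTER_CUBIC)
b=cv2.resize(get_image('wrist')[230:350,180:330],(300,400),interpolation=cv2.INTER_CUBIC)
cv2.imwrite('pics/s5.png',np.hstack([a,b[:, :300]]))
```

```text
(no output)
```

View pics/s5.png

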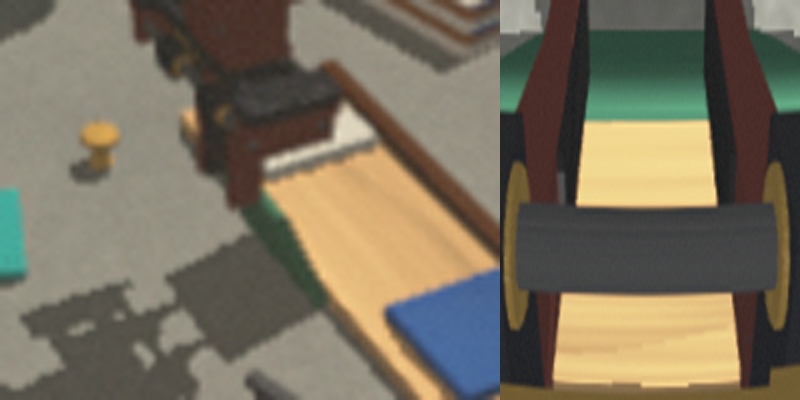

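Picture 7: the slab is at about 70°, near upright, on the board's front edge and contact is light. I'll push on past vertical.

>>> arm_command:
  targets:
    - [0,-0.5,-2.5,0]
    - [0,-0.5,-2.5,0]
    - [0,-0.5,-2.5,0]
    - [0,0,-2.5,0]
    - [0,0,-2.5,0]
    - [0,0,-2.5,0]
    - [0,0,-2.5,0]
    - [0,0,-2.5,0]
    - [0,0,-2,0]
    - [0,0,-2,0]
    - [0,0,-2,0]
    - [0,0,0,0]

```text
t: 13.08
ee_pos: [540.6, 69.8, 113.4]
orientation: [-1.265, -1.133, 1.122]
ft_force: [-5.6, -1.8, 32.7]
width: 35.2
```

Run:
```python
from h import *
a=cv2.resize(get_image('side')[130:210,215:315],(500,400),interpolation=cv2.INTER_CUBIC)
b=cv2.resize(get_image('wrist')[230:350,180:330],(300,400),interpolation=cv2.INTER_CUBIC)
cv2.imwrite('pics/s6.png',np.hstack([a,b[:, :300]]))
for d in silhouettes('side','sample_center')[:4]: print(round(d['conf'],2),np.round(d['at']),d['pixels'].sum(), [np.ptp(v) for v in np.where(d['pixels'])])
```

```text
0.85 [275. 171.] 297 [np.int64(29), np.int64(17)]
0.7 [155. 182.] 546 [np.int64(18), np.int64(33)]
0.6 [204. 178.] 498 [np.int64(19), np.int64(27)]
0.59 [242. 232.] 859 [np.int64(30), np.int64(40)]
```

View pics/s6.png

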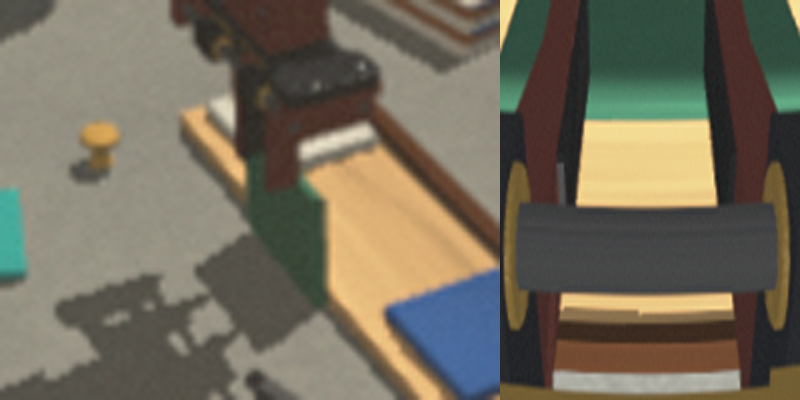

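Run:
```python
from h import *
o=get_obs();print(o['ee_pos'].round(1),o['ft_force'].round(1)); T=rot(o['orientation']); cm=wcam(); C=rot(cm['orientation'])
K=np.array(cm['mtx'])
for row in (265.4,252.5):
    for h in (-6,-3,0,3,6): # height above tip
        P=pix2plane(cm,(255,row),o['ee_pos'][2]-17+h); q=T.T@(P-o['ee_pos']); print(row,h,'fwd of tcp',round(-q[2],1))
for f in (-10,0,10): print('tip px at fwd',f, proj(cm,o['ee_pos']+T@[17.,17,-f]).round(1))
```

```text
[538.6  69.9 111. ] [-0.3  0.6 -0.2]
265.4 -6 fwd of tcp 24.2
265.4 -3 fwd of tcp 22.4
265.4 0 fwd of tcp 20.5
265.4 3 fwd of tcp 18.7
265.4 6 fwd of tcp 16.8
252.5 -6 fwd of tcp 14.3
252.5 -3 fwd of tcp 12.6
252.5 0 fwd of tcp 10.9
252.5 3 fwd of tcp 9.3
252.5 6 fwd of tcp 7.6
tip px at fwd -10 [280.7 221.8]
tip px at fwd 0 [280.1 236.8]
tip px at fwd 10 [279.5 251.1]
```

>>> arm_command:
  targets:
    - [0,0,0,0]
    - [0,0,0,0]

```text
t: 13.4
ee_pos: [536.8, 69.7, 109.1]
orientation: [-1.26, -1.127, 1.126]
ft_force: [-0.7, 0.2, 0.1]
width: 35.2
```

Run:
```python
from h import *
for cam in ('side','scene'):
    im=get_image(cam); hsv=cv2.cvtColor(im,cv2.COLOR_BGR2HSV)
    m=((hsv[...,0]>65)&(hsv[...,0]<86)&(hsv[...,1]>70)).astype(np.uint8)
    n,l,s,c=cv2.connectedComponentsWithStats(m)
    print(cam,[(s[i].tolist(),c[i].round().tolist()) for i in range(1,n) if s[i][4]>15])
    if cam=='side': a=im
b=get_image('scene')
cv2.imwrite('pics/s7.png',np.hstack([cv2.resize(a[130:210,215:315],(400,320),interpolation=cv2.INTER_CUBIC),cv2.resize(b[150:270,200:350],(400,320),interpolation=cv2.INTER_CUBIC)]))
```

```text
side [([192, 168, 28, 20, 316], [205.0, 178.0]), ([137, 174, 35, 20, 376], [155.0, 184.0])]
scene [([323, 163, 9, 7, 24], [327.0, 167.0]), ([308, 189, 13, 5, 27], [315.0, 192.0]), ([269, 193, 38, 21, 143], [285.0, 196.0]), ([62, 275, 65, 58, 1273], [91.0, 305.0]), ([118, 282, 7, 10, 19], [121.0, 286.0]), ([120, 292, 7, 8, 24], [123.0, 296.0])]
```

View pics/s7.png

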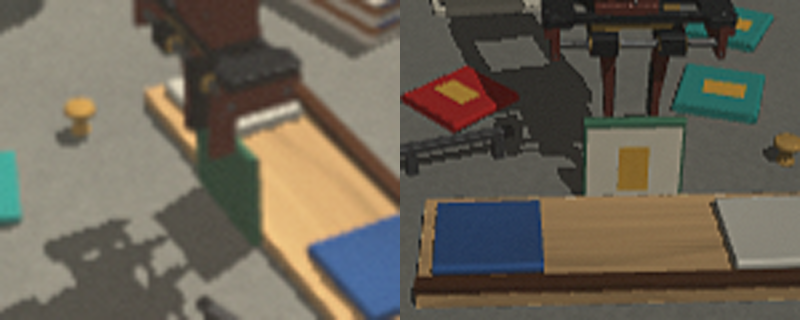

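Picture 9: the slab stands nearly upright at the board's front edge with the fingers behind it. The tips were too high, bearing on the rounded top. I'll lower them along the slab's back and push again.

>>> arm_command:
  targets:
    - [0,2,0,0]
    - [0,2,0,0]
    - [0,2,0,0]
    - [0,2,0,0]
    - [0,2,0,0]
    - [0,0,0,0]

```text
t: 14.05
ee_pos: [536.4, 69.7, 98.6]
orientation: [-1.26, -1.126, 1.127]
ft_force: [0.6, -0.3, 0.2]
width: 35.0
```

>>> arm_command:
  targets:
    - [0,0,-2,0]
    - [0,0,-2,0]
    - [0,0,-2,0]
    - [0,0,-2,0]
    - [0,0,-2,0]
    - [0,0,0,0]

```text
t: 14.55
ee_pos: [547.2, 68.6, 99.3]
orientation: [-1.26, -1.127, 1.126]
ft_force: [0.4, 0.6, -0.7]
width: 35.1
```

```bash
cat > g.py <<'E'
from h import *
o=get_obs(); O=np.array([566.9,61.6]); d=o['ee_pos'][:2]-O; print('tcp board',(d@[.9937,-.112]).round(1),(d@[.112,.9937]).round(1),'z',o['ee_pos'][2].round(1),o['ft_force'].round(1),'t',o['t'])
b=get_image('scene'); cm=camera_model('scene')
hsv=cv2.cvtColor(b,cv2.COLOR_BGR2HSV); m=((hsv[...,2]>110)&(hsv[...,1]<60)).astype(np.uint8); m[:170]=0;m[225:]=0;m[:,:255]=0;m[:,320:]=0
n,l,s,c=cv2.connectedComponentsWithStats(m); print('white',[(s[i].tolist()) for i in range(1,n) if s[i][4]>60])
for d in silhouettes('scene','sample_center')[:2]: 
    ys,xs=np.where(d['pixels']); print(round(d['conf'],2),'cols',xs.min(),xs.max(),'rows',ys.min(),ys.max())
E
python3 g.py
```

```text
tcp board -20.3 4.7 z 99.3 [ 0.4  0.6 -0.7] t 14.55
white [[270, 201, 37, 22, 563]]
0.87 cols 303 337 rows 175 196
0.82 cols 267 307 rows 196 223
```

>>> arm_command:
  targets:
    - [0,0,-2,0]
    - [0,0,-2,0]
    - [0,0,-2,0]
    - [0,0,-2,0]
    - [0,0,-2,0]
    - [0,0,0,0]

```text
t: 15.15
ee_pos: [557.2, 67.5, 99.3]
orientation: [-1.26, -1.127, 1.126]
ft_force: [-0.9, -1.7, -0.2]
width: 34.8
```

```bash
python3 g.py
python3 - <<'E'
from h import *
cm=camera_model('scene'); O=np.array([566.9,61.6,0]);n=np.array([.9937,-.112,0]);d=np.array([.112,.9937,0])
for th in (70,80,90,100,110):
    t=np.radians(th); L=O-6*n+[0,0,6]+4*d; Tt=L+88*(-np.cos(t)*n+[0,0,np.sin(t)])+[0,0,6]; print(th,proj(cm,Tt).round(1),proj(cm,L).round(1))
E
```

```text
tcp board -10.3 4.7 z 99.3 [-0.9 -1.7 -0.2] t 15.15
white []
0.85 cols 268 308 rows 199 224
0.8 cols 302 336 rows 175 197
70 [285.3 190.5] [284.8 223.9]
80 [286.  192.2] [284.8 223.9]
90 [286.7 194.9] [284.8 223.9]
100 [287.4 198.6] [284.8 223.9]
110 [287.9 203.2] [284.8 223.9]
```

>>> arm_command:
  targets:
    - [0,0,-2,0]
    - [0,0,-2,0]
    - [0,0,-2,0]
    - [0,0,-2,0]
    - [0,0,-2,0]
    - [0,0,0,0]

```text
t: 15.75
ee_pos: [567.1, 66.3, 99.2]
orientation: [-1.26, -1.127, 1.126]
ft_force: [0.1, 0.4, -0.5]
width: 35.2
```

```bash
python3 g.py
```

```text
tcp board -0.3 4.7 z 99.2 [ 0.1  0.4 -0.5] t 15.75
white []
0.75 cols 303 336 rows 175 196
0.64 cols 268 309 rows 213 238
```

>>> arm_command:
  targets:
    - [0,-20,20,0]
    - [0,-20,20,0]
    - [0,-20,20,0]
    - [0,-20,20,0]
    - [0,-20,20,0]
    - [0,0,0,0]

```text
t: 16.35
ee_pos: [465.3, 77.9, 201.9]
orientation: [-1.261, -1.129, 1.125]
ft_force: [0.6, -0.2, 0.3]
width: 35.4
```

Run:
```python
from meas import *
im,cm=show(['sample_center','sample_lead','left_sample','right_sample'],[21,21,15,15])
b=get_image('scene')
cv2.imwrite('pics/s8.png',np.hstack([cv2.resize(im[150:384,60:450],(400,240)),cv2.resize(b[180:270,200:350],(400,240),interpolation=cv2.INTER_CUBIC)]))
O=np.array([566.9,61.6]);
for d in silhouettes('wrist','sample_center')[:4]:
    ys,xs=np.where(d['pixels'])
    if abs(xs.mean()-255)<60:
        P=np.array([pix2plane(cm,(x,y),27)[:2]-O for x,y in zip(xs,ys)]); X=P@[.9937,-.112];Y=P@[.112,.9937]; print('board x',X.min(),X.max(),'y',Y.min(),Y.max())
```

```text
tcp [465.3  77.9 201.9] F [ 0.6 -0.2  0.3] t 16.35 w 35.4
toolx [0.111 0.994 0.001]
sample_center [([366.9, 82.5], 0.9, [374.0, 218.4]), ([106.8, 89.0], 0.85, [344.4, -80.3]), ([256.4, 265.8], 0.77, [587.7, 69.3])]
   sil 0.83 [364.  82.] rect [371.8 216.1] [96.6 97.9] 65.4
   sil 0.73 [109.  87.] rect [344.2 -78.9] [95.6 99. ] 36.3
   sil 0.7 [252. 261.] rect [578.5  65.1] [90.  92.7] 84.7
sample_lead [([398.0, 95.6], 0.82, [390.0, 257.9])]
   sil 0.94 [253. 260.] rect [582.6  65.3] [94.5 95.1] 83.8
   sil 0.85 [363.  81.] rect [371.  218.2] [97.9 98.8] 65.4
   sil 0.55 [110.  87.] rect [342.8 -82.1] [ 98.7 102. ] 36.8
left_sample []
   sil 0.36 [382. 260.] rect [598.8 237.2] [6.2 1.6] 79.3
right_sample []
   sil 0.57 [112. 260.] rect [ 563.9 -123.1] [1.5 3.8] 71.0
board x -35.24274098179984 58.108442153864125 y -39.37788916558714 50.67358933915291
```

View pics/s8.png

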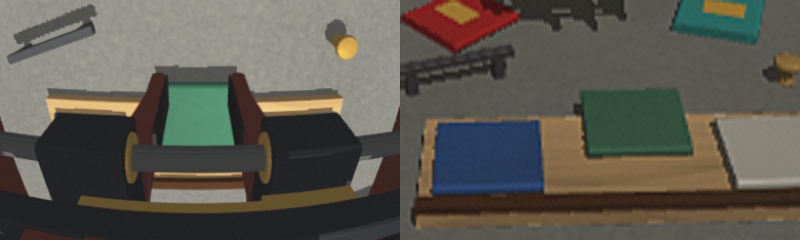

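Picture 10: the slab lies flat on the board, green up, between the neighbours, overhanging the front by ~33 mm. Next I'll lower the fingers behind its front edge, tips 3 mm above board level, and push it home.

>>> arm_command:
  targets:
    - [0,30,-5,0]
    - [0,30,-5,0]
    - [0,30,-5,0]
    - [0,30,-5,0]
    - [0,30,-5,0]
    - [0,8,0,0]
    - [0,6,0,0]
    - [0,2.5,0,0]
    - [0,0,0,0]
    - [0,0,0,0]

```text
t: 17.73
ee_pos: [492.7, 74.9, 33.9]
orientation: [-1.261, -1.128, 1.125]
ft_force: [-0.1, 0.1, -0.7]
width: 35.7
```

>>> arm_command:
  targets:
    - [0,0,-4,0]
    - [0,0,-4,0]
    - [0,0,-3,0]
    - [0,0,-3,0]
    - [0,0,-3,0]
    - [0,0,-3,0]
    - [0,0,-3,0]
    - [0,0,-3,0]
    - [0,0,-3,0]
    - [0,0,-3,0]
    - [0,0,-3,0]
    - [0,0,0,0]

```text
t: 18.73
ee_pos: [526.6, 70.8, 32.5]
orientation: [-1.259, -1.125, 1.127]
ft_force: [-1.6, 0.6, 1.4]
width: 34.8
```

>>> arm_command:
  targets:
    - [0,0,2,0]
    - [0,-3,0,0]
    - [0,0,-3,0]
    - [0,0,-3,0]
    - [0,0,-3,0]
    - [0,0,-3,0]
    - [0,0,-3,0]
    - [0,0,0,0]

```text
t: 19.4
ee_pos: [540.6, 69.3, 35.7]
orientation: [-1.261, -1.127, 1.126]
ft_force: [-1.6, -0.4, -0.0]
width: 35.0
```

>>> arm_command:
  targets:
    - [0,0,-3,0]
    - [0,0,-3,0]
    - [0,0,-3,0]
    - [0,0,-3,0]
    - [0,0,-3,0]
    - [0,0,-3,0]
    - [0,0,-3,0]
    - [0,0,-3,0]
    - [0,0,-3,0]
    - [0,0,-3,0]
    - [0,0,0,0]

```text
t: 20.32
ee_pos: [570.6, 66.0, 35.8]
orientation: [-1.261, -1.127, 1.126]
ft_force: [0.3, -0.0, 0.3]
width: 35.0
```

>>> arm_command:
  targets:
    - [0,0,-2,0]
    - [0,0,-2,0]
    - [0,0,-2,0]
    - [0,0,-1,0]
    - [0,0,-1,0]
    - [0,0,0,0]

```text
t: 20.82
ee_pos: [577.6, 65.1, 35.8]
orientation: [-1.26, -1.127, 1.126]
ft_force: [-2.6, 0.2, 2.5]
width: 35.1
```

>>> arm_command:
  targets:
    - [0,0,-1,0]
    - [0,0,-1,0]
    - [0,0,-1,0]
    - [0,0,0,0]

```text
t: 21.15
ee_pos: [580.7, 64.8, 35.7]
orientation: [-1.26, -1.127, 1.126]
ft_force: [-3.9, -0.0, 2.4]
width: 35.2
```

>>> arm_command:
  targets:
    - [0,0,-1,0]
    - [0,0,-1,0]
    - [0,0,0,0]

```text
t: 21.4
ee_pos: [580.9, 64.7, 35.6]
orientation: [-1.258, -1.124, 1.128]
ft_force: [-8.7, 2.4, 7.8]
width: 35.1
```

>>> arm_command:
  targets:
    - [0,0,-1,0]
    - [0,0,-1,0]
    - [0,0,0,0]
    - [0,0,0,0]

```text
t: 21.73
ee_pos: [581.1, 64.6, 35.4]
orientation: [-1.255, -1.121, 1.13]
ft_force: [-12.9, 2.7, 11.5]
width: 35.1
```

>>> arm_command:
  targets:
    - [0,0,2,0]
    - [0,0,3,0]
    - [0,0,10,0]
    - [0,0,20,0]
    - [0,-20,20,0]
    - [0,-30,20,0]
    - [0,-30,15,0]
    - [0,-30,10,0]
    - [0,-30,10,0]
    - [0,-30,10,0]
    - [0,-30,10,0]
    - [0,0,0,0]

```text
t: 22.73
ee_pos: [456.9, 79.4, 240.8]
orientation: [-1.265, -1.134, 1.121]
ft_force: [0.8, 0.5, 0.1]
width: 35.2
```

Run:
```python
from meas import *
im,cm=show(['sample_center','left_sample','right_sample','board','knob','pull'],[21,15,15,0,0,0])
a=get_image('side');b=get_image('scene')
cv2.imwrite('pics/s9.png',np.vstack([np.hstack([cv2.resize(a[130:230,190:340],(400,267),interpolation=cv2.INTER_CUBIC),cv2.resize(b[180:270,195:375],(400,267),interpolation=cv2.INTER_CUBIC)]),cv2.resize(im[130:330],(800,312))]))
for cam in ('scene','side'):
  for n in ('sample_center','left_sample','right_sample'):
    for d in silhouettes(cam,n)[:4]:
      m=d['pixels'].astype(np.uint8); cs,_=cv2.findContours(m,0,2); c=max(cs,key=cv2.contourArea)
      r=cv2.minAreaRect(np.array([pix2plane(camera_model(cam),p[0],27)[:2] for p in c],np.float32))
      print(cam,n,round(d['conf'],2),np.round(r[0],1),np.round(r[1],1),round(r[2],1))
```

```text
tcp [456.9  79.4 240.8] F [0.8 0.5 0.1] t 22.73 w 35.2
toolx [0.111 0.994 0.002]
sample_center [([253.5, 285.6], 0.92, [640.7, 60.8]), ([358.5, 89.1], 0.81, [374.1, 223.3]), ([116.3, 93.0], 0.6, [341.1, -84.6])]
   sil 0.75 [253. 274.] rect [617.   63.1] [97.5 60.3] 83.7
   sil 0.65 [353.  90.] rect [370.4 217.2] [96.5 99.2] 64.9
   sil 0.59 [388.   5.] rect [264.9 282.8] [21.5 47.3] 4.8
left_sample []
   sil 0.67 [348. 252.] rect [605.7 199.4] [94.3 20.8] 85.5
right_sample []
   sil 0.57 [157. 255.] rect [574.4 -74.8] [99. 17.] 84.8
board [([248.5, 236.1], 0.56, [567.1, 61.7])]
   sil 0.59 [252. 246.] rect [565.4 -72.4] [134.7  43.4] 86.2
knob [([375.0, 187.0], 0.7, [513.4, 251.4])]
   sil 0.59 [384. 193.] rect [519.9 262.9] [39.1 30.7] 43.6
pull [([128.4, 182.1], 0.84, [466.5, -100.5])]
   sil 0.64 [125. 190.] rect [ 474.8 -120.5] [ 18.1 145.1] 11.1
scene sample_center 0.85 [406.8 210.4] [ 95.2 117.2] 65.0
scene sample_center 0.83 [376.6 -90.2] [107.3 108. ] 36.9
scene sample_center 0.78 [645.5  60.1] [104.8 104.3] 81.9
scene sample_center 0.76 [246.3 271.1] [ 98.1 123.3] 54.7
scene left_sample 0.6 [657.1 187.8] [101.3 105.1] 84.7
scene left_sample 0.36 [644.2  58.5] [103.3 101.4] 83.1
scene right_sample 0.58 [627.5 -81.4] [103.3 107.7] 82.5
side sample_center 0.85 [196.1 260.3] [103.4 105.9] 57.2
side sample_center 0.74 [634.3  50.6] [112.9 107.2] 83.8
side sample_center 0.69 [ 328.1 -108.6] [100.7  99.8] 36.4
side sample_center 0.6 [359.4 193.9] [103.3  95.8] 65.0
side left_sample 0.66 [643.6 178.9] [103.2 100.8] 84.0
side right_sample 0.62 [611.3 -89.3] [110.7 100.2] 84.5
side right_sample 0.45 [634.8  51.2] [119.9 100.8] 80.0
```

View pics/s9.png

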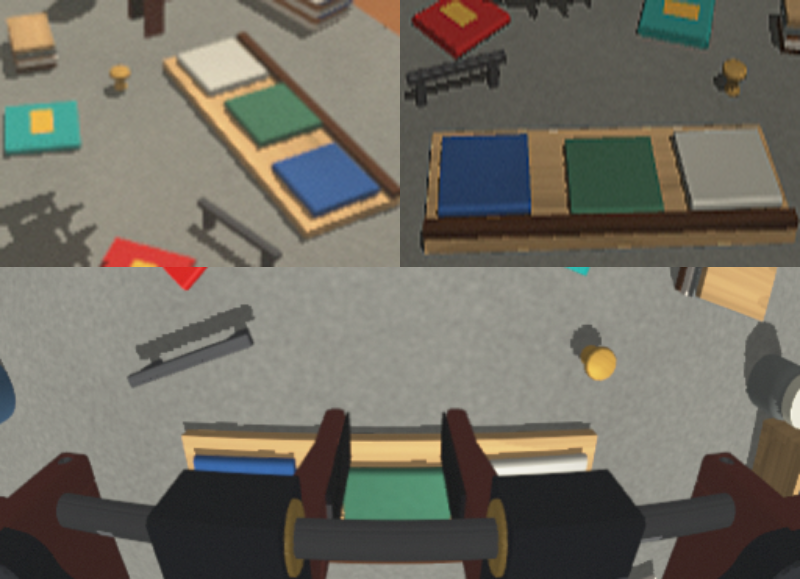

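Pictures 10–11 viewed so far. Picture 11 shows the green slab flat and against the rail, parallel to it, with clear gaps to the blue and white samples. The robot is clear and nothing else has moved, so I'm handing in.

Run:
```python
from h import *
for n,f in (('scene','a'),('side','b')):
    o=cv2.resize(cv2.imread(f'pics/{f}.png'),(512,384)); i=get_image(n); c={'scene':{'blue':(212,225,42,25),'white':(320,223,44,26)},'side':{'blue':(290,182,42,28),'white':(255,143,36,22)}}[n]
    for k,(x,y,w,h) in c.items():
        r=cv2.matchTemplate(i[y-6:y+h+6,x-6:x+w+6],o[y:y+h,x:x+w],cv2.TM_CCOEFF_NORMED); m=cv2.minMaxLoc(r); print(n,k,'shift px',m[3][0]-6,m[3][1]-6,round(m[1],3))
print(get_obs()['ft_force'].round(1)); print(close_job())
```

```text
scene blue shift px 0 0 0.981
scene white shift px 0 0 0.992
side blue shift px 0 0 0.96
side white shift px 0 0 0.984
[-1.2  0.4  0.5]
the job is handed in; nothing more can be done
None
```

The sample now lies flat on the board, green finish up, between the blue and white samples and against the back rail. The job was handed in after about 23 s of robot time, with the arm clear.

I used only the two part-open fingertips. They squared the slab against the board's front edge at 10–16 N, rolled it up on that edge and toppled it onto the board. They then pushed its front edge until it stopped at the rail, at about 13 N.

**Last checks**
- **Rail:** the slab stopped where the rail should be, to within about 2 mm. Its angle agrees with the board's to about 2°.
- **Neighbours:** the blue and white samples show no pixel shift from the start in either fixed camera.
- **Bystanders:** the knob and pull look unmoved; I did not check the mug, chips and jar for movement.

**What disagreed or went less well**
- **Near vertical:** the tips rode too high on the rounded tail and pressed down with about 33 N for a moment. I lowered them and carried on; the slab stayed upright.
- **Centring:** the slab sits about 7 mm off the middle of the gap, towards the white sample, but the gaps on both sides are clear.
- **Board width:** my measurement came out at 415 mm instead of 400 mm, so the board's middle is known only to a few mm.

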